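# Slide a maple blank into a drilling jig and clamp it

## Task

Push the maple blank gently along the worktop, through the narrow mouth of the drilling jig and between its cheeks, until its leading end is fully home against the end stop. Then push the jig's clamp lever round, clockwise seen from above, until the cam is tight on the blank, and leave it clamped. Do it all by pushing: never squeeze the blank between the fingers or lift it, and leave the other things on the worktop where they are.

Things in the scene. Friction and masses are not known exactly. Their poses are not given: they have to be found in the camera images.
- maple_blank: Solid rectangular pale maple blank with pencilled layout marks, 130 mm long (its y axis), 45 mm wide (its x axis), 32 mm high, about 0.12 kg, lying flat and loose on the worktop before the jig's mouth, somewhat askew and off the centre line. Origin: centre of its underside. Either end may go in first.
- drill_jig: Hardwood drilling jig screwed to the worktop, fixed. Its x axis points the way the blank goes in, y to the left of that, z up; origin on the worktop, mid-channel. Channel 48 mm wide (y = -24 to +24 mm) on the bare worktop. Left cheek 36 mm high, out to y = +64 mm; right rail 13 mm high, out to y = -70 mm. With the blank fully home its centre is at x = -15, its trailing end at x = -80 mm.
- jig_mouth (a point): Centre of the jig's mouth on the worktop, at x = -56 mm of the jig, where the jig begins. Here the mouth is about 65 mm wide; the guides close in at 25 degrees and run parallel, 48 mm apart, from x = -38 mm to the end stop.
- jig_stop (a point): Centre of the end stop's face, at x = +50 mm of the jig, 16 mm above the worktop. Over x = +16 to +68 mm an aluminium bridge with two drill bushings spans the channel: underside 36 mm, top 46 mm (bushings to 51 mm) above the worktop. The jig ends at x = +70 mm.
- clamp_lever (a joint): Eccentric clamp, rad: 0 open, grows clockwise seen from above, at most 1.92; starts between 0 and 0.3. At q the lever points from its pivot at the angle -(60 deg + q) from the jig's x axis (counter-clockwise positive). Friction 3 N at the grip; stays where left. The cam meets a blank that is home at 0.7 to 1.2 rad and is tight near 1.25; 8 to 15 N at the grip makes it tight for good.
- cam_pivot (a point): The clamp's vertical pivot bolt, fixed on the jig's right rail at x = -18, y = -44 mm of the jig; the point is 38 mm above the worktop, the height of the lever grip's axis.
- lever_grip (a point): Middle of the black round lever grip (17 mm thick, level, its axis 38 mm above the worktop), 70 mm from the pivot; the grip runs from 38 to 96 mm from the pivot. The point moves with the lever.
- clamp_cam: The turning part of the clamp: lever, grip and steel eccentric disc (34 mm across, its centre 8 mm off the pivot, 15 to 30 mm above the worktop). Origin on the pivot axis, 13 mm above the worktop.
- masking_tape: Roll of masking tape lying flat, 100 mm across, 24 mm high. A bystander. Origin: centre of its underside.
- router_bit: Router bit standing on its cutter, 62 mm high. A bystander. Origin: centre of its underside.
- star_knob: Black star knob standing stud up, 42 mm wide, 56 mm high. A bystander. Origin: centre of its underside.
- setup_bar: Brass set-up bar lying flat, 12 x 90 x 13 mm. A bystander. Origin: centre of its underside.
- screw_tin: Hinged screw tin, 79 x 101 x 39 mm. A bystander. Origin: centre of its underside.
- offcut_ply: Flat plywood offcut, 65 x 160 x 18 mm. A bystander. Origin: centre of its underside.
- oil_bottle: Green bottle lying down, 46 x 196 x 40 mm. A bystander. Origin: centre of its underside.
- red_packet: Card packet standing upright, 22 x 62 x 105 mm. A bystander. Origin: centre of its underside.

How it is judged:
By the outcome, as a careful person would: the job done as asked, in the order asked, and still so for the second after the job is handed in, with the robot touching nothing.
It also fails if it takes over 72 s, if anything falls off the work surface, if the arm or the gripper's body presses on something with over 40 N, if the wrist force passes 120 N, or if a joint passes its speed limit or range.

## Robot

A 7-joint arm with a two-finger parallel gripper is mounted at the origin on a cart in front of the work surface, level with it; the furniture and walls round the work are solid. World frame = base frame: x ahead of the robot, y to its left, z up, the work surface at z = 0. Lengths are in m, angles in rad, forces in N, time in s.
With the tool pointing down it reaches from about 0.425 to 0.925 m from the base axis. Payload 6.8 kg.
Tool frame: the origin (TCP) lies between the finger pads; the fingertips stand 14 mm ahead of it and the grasp point (between the pads) lies 5 mm behind it; z points along the fingers, y is the line along which they close (so a half turn about z gives the same grasp; the last joint's range is limited). The gripper opens to 85 mm and grips with 20 to 120 N. Pads are 22 mm wide; open, the fingers measure 114 mm over their backs; the gripper's body (76 mm by 85 mm) begins 54 mm behind the grasp point. The pads swing forward as they close: fully open they stand 13 mm farther back than shut.
Start: joints at [1.228, 0.477, 0.022, 1.555, -0.011, 1.109, -0.083], TCP at [0.157, -0.656, 0.245] pointing down, gripper open.
Joint ranges: [-2.96, 2.96], [-0.34, 2.1], [-1.41, 1.46], [0.24, 2.44], [-1.37, 4.51], [0.17, 1.92], [-2.96, 2.96]. Speed limits (rad/s): [2.39, 2.39, 3.14, 3.14, 3.14, 3.14, 3.14].

## Interface

Orientations are given as a rotation vector (axis times angle).
In Python, from bench import r, imaging gives the robot as it stands.
- The arm moves only by the tool apply_moves, never from a script. Its argument "moves" is a list of rows, each a list of 2 entries, a list of its own where there are three numbers: the shift along the tool's x, y, z in cm, then the turn about the tool's z in rad. In form: [[[tx, ty, tz], roll], ...]. A call has 1 to 10 rows; each row is the pose to reach, as a shift and turn from the pose commanded when the call began, along the tool's axes at that moment; what a row does not reach only later rows make up. A row lasts 1/12 s, in which the tool goes at most 41.7 mm and 7.16 degrees, less where a joint would pass 70% of its speed; a pose out of reach is approached as far as the arm can. A call with a gripper value outside its range is refused whole. "claw" is the opening, from 0 (shut) to 1 (fully open), set as the call begins (left out, the last holds). The fingers move at their own pace and stop on an object; "grip_force" is the grip in N (left out, the last holds). Time passes only in rows, so rows that repeat a pose let the fingers close. It gives the time, the measured TCP pose, the force and the opening at its end, in the units of the state.
- r.get_obs(): the state, without advancing time (a new reading comes with each control period).
- imaging.grab_frame(name): name is "scene" or "top" or "wrist"; returns a dict with "frame" (384x512x3 uint8, blue, green, red), "intrinsics" (3x3 intrinsics, pixels), "T" (4x4, takes a point from camera to world coordinates). Camera axes: x right, y up, looking along -z (the intrinsics and any distortion apply to the point x, -y, -z); pixel columns grow to the right and rows downward; lengths in m; the calibration is good to about 2 mm. The wrist camera is an equidistant fisheye: a pixel r from the principal point sees the ray r / f radians off the axis. A picture is of the moment at which its call begins. There is no depth.
- r.hand_in(): hands the job in, once; it reports no verdict.
The state is a dict: "clock": time; "joints": joint angles; "qvel": joint speeds; "tau": joint torques, N m; "tcp_pos": TCP position; "orientation": TCP orientation; "contact_force": force on the tool from outside, world axes, zero at the start; "moment": the same for the moment, N m; "grip_width": finger opening in m.
Only numpy, scipy, OpenCV 4.12 (cv2) and the standard library are available. Lean on these libraries where they do the work, as an engineer would, in place of code of your own. Each camera call takes 0.05 s, during which the arm holds its last target. There are 200 camera calls.

## Working session

There is one attempt and no reset: what is moved stays moved. The work goes in short steps, Python scripts to look and compute and a tool call to move; the robot and the scene stay as the last step left them, time stands still between calls to the robot, and variables do not carry over. Pictures are saved under pics/ and viewed, on a budget of 10 in all, crops included, one or two more only if the job needs it, and the job is handed in when it is done.

Besides the shell and the picture viewer there is one more tool, called after "Request:" by a JSON object that holds its "name" and its "arguments", one argument or row to a line. apply_moves: Moves the arm, as the interface text tells. Its arguments: {"type":"object","properties":{"moves":{"type":"array","items":{"type":"array"}},"claw":{"type":"number"},"grip_force":{"type":"number"}},"required":["moves"]}

```bash
mkdir -p pics; ls; python3 - <<'E'
from bench import r, imaging
import cv2,pickle
o=r.get_obs(); print(o)
d={}
for n in("scene","top"):
    f=imaging.grab_frame(n); d[n]=f; cv2.imwrite(f"pics/{n}0.png",cv2.resize(f["frame"],(800,600),interpolation=cv2.INTER_CUBIC)); print(n,f["intrinsics"],f["T"])
pickle.dump(d,open("f0.pkl","wb"))
E
```

```text
pics
{'clock': 0.0, 'joints': array([ 1.2279036 ,  0.47781637,  0.02235304,  1.55649603, -0.01151631,
        1.10929543, -0.08313191]), 'qvel': array([-6.32759883e-04, -8.55682280e-04, -8.52764333e-04, -2.23804416e-04,
       -2.18801144e-05, -1.36411548e-04,  5.12660409e-04]), 'tau': array([ 2.59926992e-04, -5.96443105e+01,  1.60818391e+00, -2.81197947e+01,
        1.26687690e-02,  9.37254808e-03, -8.01745784e-06]), 'tcp_pos': array([ 0.15687727, -0.65591043,  0.24429622]), 'orientation': array([-3.11813348e+00, -3.67701288e-01,  5.53604041e-04]), 'contact_force': array([-0.66774227,  0.52824421,  1.05041665]), 'moment': array([ 0.02289678,  0.03848052, -0.03307374]), 'grip_width': 0.08555519062094667}
scene [[354.26760702   0.         258.39758692]
 [  0.         354.26760702 188.67210548]
 [  0.           0.           1.        ]] [[-0.83570613  0.20591332 -0.50911194 -0.00732934]
 [-0.54872549 -0.35066896  0.75890159  0.86561475]
 [-0.02226181  0.91358141  0.40604608  0.5125341 ]
 [ 0.          0.          0.          1.        ]]
top [[369.32794795   0.         253.8218902 ]
 [  0.         369.32794795 190.2059299 ]
 [  0.           0.           1.        ]] [[-2.07415805e-02  9.96486163e-01 -8.11487199e-02  4.88810153e-01]
 [-9.99783819e-01 -2.07908049e-02  2.38416541e-04  1.00645220e-02]
 [-1.44956842e-03  8.11361222e-02  9.96701976e-01  1.20195586e+00]
 [ 0.00000000e+00  0.00000000e+00  0.00000000e+00  1.00000000e+00]]
```

View pics/top0.png

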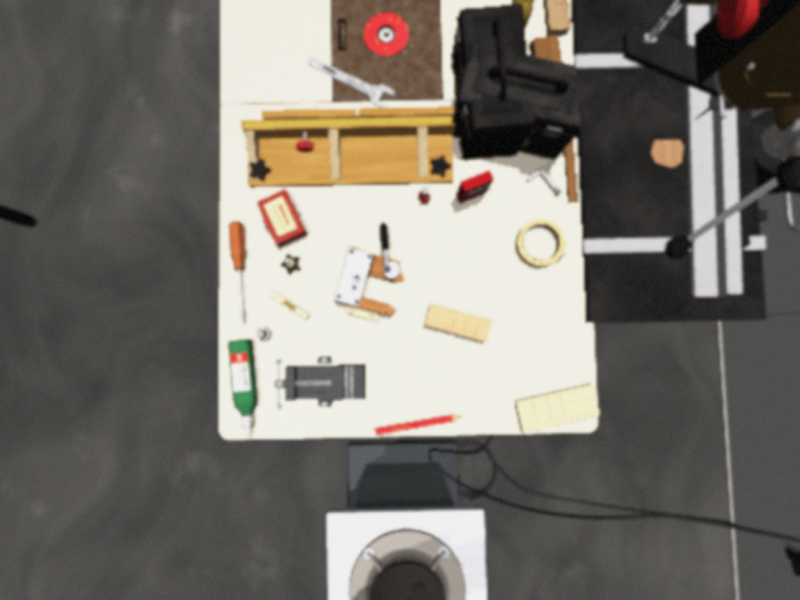

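View pics/scene0.png

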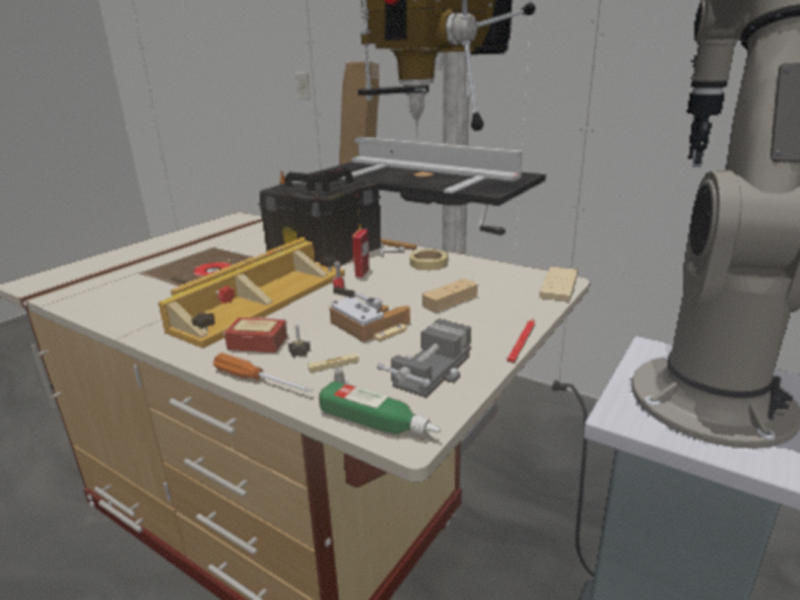

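```bash
cat > h.py <<'E'
import numpy as np, cv2
def ray(f,p,fish=False):
    K,T=f["intrinsics"],f["T"]; p=np.atleast_2d(p).astype(float)
    x=(p[:,0]-K[0,2])/K[0,0]; y=(p[:,1]-K[1,2])/K[1,1]
    if fish:
        t=np.hypot(x,y)+1e-12; d=np.c_[x/t*np.sin(t),-y/t*np.sin(t),-np.cos(t)]
    else: d=np.c_[x,-y,-np.ones_like(x)]
    return T[:3,3], d@T[:3,:3].T
def onz(f,p,z,fish=False):
    o,d=ray(f,p,fish); return o+d*((z-o[2])/d[:,2])[:,None]
def proj(f,P,fish=False):
    K,T=f["intrinsics"],f["T"]; c=(np.atleast_2d(P)-T[:3,3])@T[:3,:3]
    x,y,z=c[:,0],-c[:,1],-c[:,2]
    if fish:
        s=np.hypot(x,y)+1e-12; t=np.arctan2(s,z); u,v=x/s*t,y/s*t
    else: u,v=x/z,y/z
    return np.c_[u*K[0,0]+K[0,2],v*K[1,1]+K[1,2]]
E
python3 - <<'E'
import pickle,cv2,numpy as np
from h import *
from bench import imaging
d=pickle.load(open("f0.pkl","rb"))
im=d["top"]["frame"]; x0,y0,w,h=195,130,130,97
c=cv2.resize(im[y0:y0+h,x0:x0+w],None,fx=6,fy=6,interpolation=cv2.INTER_CUBIC)
for i in range(0,w,10): cv2.putText(c,str(x0+i),(i*6,8),0,.3,(0,0,255)); cv2.line(c,(i*6,10),(i*6,14),(0,0,255))
for i in range(0,h,10): cv2.putText(c,str(y0+i),(0,i*6+4),0,.3,(0,0,255))
cv2.imwrite("pics/c1.png",c)
w=imaging.grab_frame("wrist"); print(w["intrinsics"],w["T"])
# blank: warm top
hsv=cv2.cvtColor(im,cv2.COLOR_BGR2HSV)
m=cv2.inRange(hsv,(8,50,120),(28,255,255)); m[:190]=0;m[225:]=0;m[:,:262]=0;m[:,325:]=0
cs=cv2.findContours(m,0,2)[0]; k=max(cs,key=cv2.contourArea); b=cv2.minAreaRect(k); print(b, onz(d["top"],cv2.boxPoints(b),.03))
for p in [(393,268),(384,226)]: print(onz(d["top"],np.array(p)*.64,.04))
E
```

```text
[[297.31863964   0.         247.398116  ]
 [  0.         297.31863964 191.13102249]
 [  0.           0.           1.        ]] [[ 0.23149265  0.92455306  0.30267605  0.23491568]
 [-0.97283593  0.22038131  0.07086837 -0.63831783]
 [-0.00118257 -0.31085965  0.95045509  0.37327296]
 [ 0.          0.          0.          1.        ]]
((292.2784729003906, 206.49063110351562), (40.62065124511719, 14.759058952331543), 15.422160148620605) [[ 0.52586388 -0.04265319  0.03      ]
 [ 0.5708168  -0.05623998  0.03      ]
 [ 0.53388016 -0.17957251  0.03      ]
 [ 0.48915497 -0.16563759  0.03      ]]
[[0.64297619 0.0158486  0.04      ]]
[[0.72969369 0.03246412 0.04      ]]
```

View pics/c1.png

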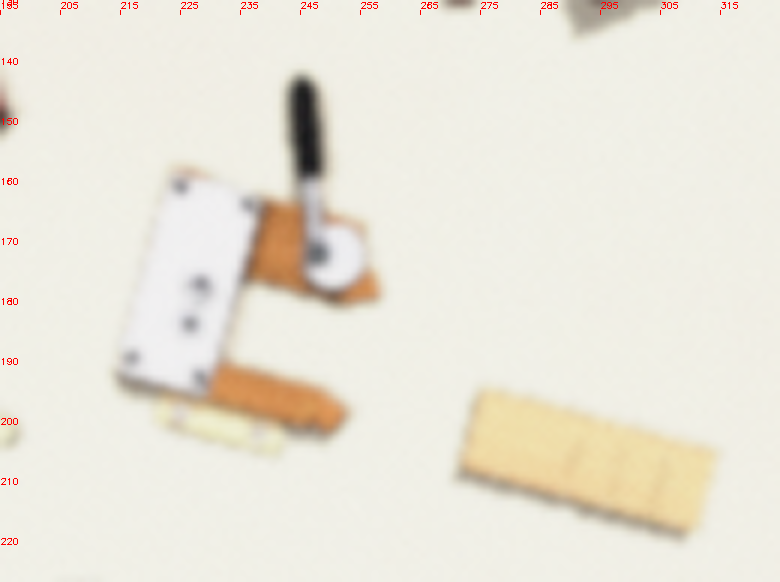

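Blank (crop px (275–315, 195–219)) lies before the jig mouth with about a 16° yaw; the jig and lever (px 214–258, 143–202) are at much the same yaw. I'll move the wrist camera over them for a better measurement.

Request:
{"name": "apply_moves", "arguments": {
  "moves": [
    [[2,-2,-4],0],
    [[5,-5.5,-7],-0.12],
    [[8,-9,-8.5],-0.24],
    [[10.5,-12.5,-8.5],-0.36],
    [[13,-16,-8.5],-0.48],
    [[15.5,-19,-8.5],-0.6],
    [[18,-22,-8.5],-0.7],
    [[20.5,-25,-8.5],-0.8],
    [[23,-28,-8.5],-0.9],
    [[25.5,-31,-8.5],-1.0]
  ],
  "claw": 0.15
}}

```text
clock: 0.98
tcp_pos: [0.3268, -0.3064, 0.3303]
orientation: [2.557, 1.825, -0.001]
contact_force: [0.6, -0.7, 0.9]
grip_width: 0.0128
```

Request:
{"name": "apply_moves", "arguments": {
  "moves": [
    [[4,2,0],-0.05],
    [[8,4,0],-0.05],
    [[12,6,0],-0.05],
    [[15.5,7.5,0],-0.05],
    [[19,9,0],-0.05],
    [[22,10.5,0],-0.05],
    [[24.8,11.8,0],-0.05],
    [[24.8,11.8,0],-0.05],
    [[24.8,11.8,0],-0.05]
  ]
}}

```text
clock: 1.73
tcp_pos: [0.5203, -0.1115, 0.3298]
orientation: [-2.511, -1.886, -0.0]
contact_force: [-0.4, -0.0, -1.0]
grip_width: 0.0128
```

```bash
python3 - <<'E'
from bench import imaging,r
import pickle,cv2
w=imaging.grab_frame("wrist"); pickle.dump(w,open("w1.pkl","wb"))
c=cv2.resize(w["frame"],(800,600),interpolation=cv2.INTER_CUBIC)
cv2.imwrite("pics/w1.png",c); print(w["T"],r.get_obs()["tcp_pos"])
E
```

```text
[[ 9.60128815e-01  2.65467700e-01  8.76330883e-02  5.43088930e-01]
 [-2.79556210e-01  9.12842707e-01  2.97601274e-01 -3.57715110e-02]
 [-9.91699967e-04 -3.10233933e-01  9.50659731e-01  4.58764437e-01]
 [ 0.00000000e+00  0.00000000e+00  0.00000000e+00  1.00000000e+00]] [ 0.51949462 -0.11323969  0.32979594]
```

View pics/w1.png

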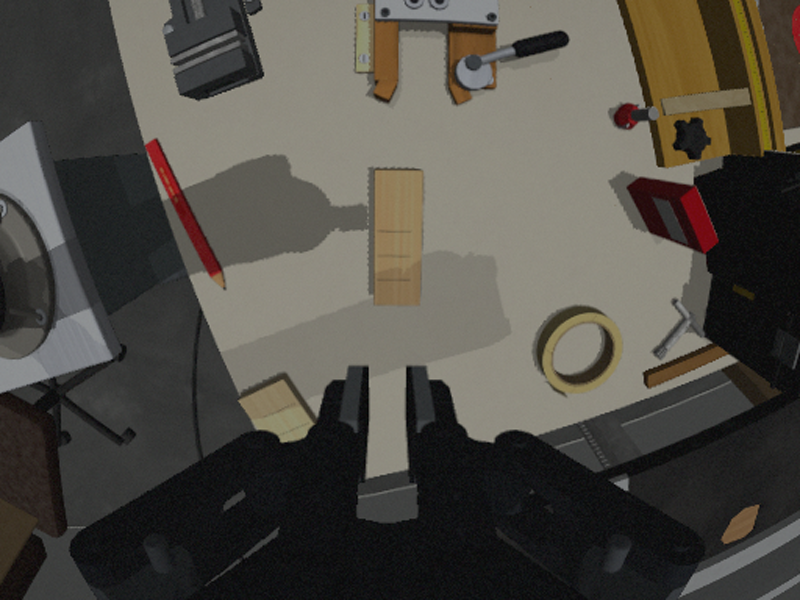

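```bash
python3 - <<'E'
from h import *
import pickle
w=pickle.load(open("w1.pkl","rb")); im=w["frame"]
hsv=cv2.cvtColor(im,cv2.COLOR_BGR2HSV)
m=cv2.inRange(hsv,(8,70,110),(28,255,255)); m[:100]=0;m[205:]=0;m[:,:225]=0;m[:,290:]=0
k=max(cv2.findContours(m,0,2)[0],key=cv2.contourArea)
P=onz(w,k.reshape(-1,2)+0.0,.032,True)[:,:2].astype(np.float32)
b=cv2.minAreaRect(P*1000);c=cv2.boxPoints(b);print("blank",b,c)
s=.64
L=onz(w,np.array([(398,30),(397,80)])*s,.036,True)
R=onz(w,np.array([(448,30),(450,85)])*s,.013,True)
B=onz(w,np.array([(375,21),(498,24)])*s,.046,True) # bridge near edge
piv=onz(w,np.array([(474,62)])*s,.045,True)
g=onz(w,np.array([(516,49),(566,38)])*s,.038,True)
for n,q in zip("LRBpg",(L,R,B,piv,g)): print(n,q.round(4).tolist())
ang=lambda v:np.degrees(np.arctan2(v[1],v[0]))
print("ang L,R,B",ang(L[0]-L[1]),ang(R[0]-R[1]),ang(B[0]-B[1])+90, "lever",ang(g[1]-g[0]),ang(g[1]-piv[0]))
E
```

```text
blank ((529.8429565429688, -115.41830444335938), (127.68836975097656, 44.37228775024414), 73.28929901123047) [[ 490.23602  -170.18689 ]
 [ 532.73444  -182.94566 ]
 [ 569.4499    -60.64972 ]
 [ 526.9515    -47.890945]]
L [[0.5843, 0.0708, 0.036], [0.5701, 0.0253, 0.036]]
R [[0.6323, 0.0647, 0.013], [0.6185, 0.0111, 0.013]]
B [[0.5665, 0.0821, 0.046], [0.6716, 0.0535, 0.046]]
p [[0.6399, 0.0233, 0.045]]
g [[0.6836, 0.0284, 0.038], [0.736, 0.0308, 0.038]]
ang L,R,B 72.65293644237642 75.51292892763465 254.74256448670022 lever 2.662844732073929 4.506090659656794
```

Wrist view: blank at px (375–422, 170–305), mouth edges at about (398/449, 85), pivot (474, 62). In the jig frame the blank is about 26 mm left of the centre line with little yaw. I'll go down on its left side and push it sideways with the outside of the finger.

Request:
{"name": "apply_moves", "arguments": {
  "moves": [
    [[0,-3,2],0],
    [[0,-5.8,5],0],
    [[0,-5.8,9],0],
    [[0,-5.8,13],0],
    [[0,-5.8,17],0],
    [[0,-5.8,21],0],
    [[0,-5.8,25],0],
    [[0,-5.8,28],0],
    [[0,-5.8,30],0],
    [[0,-5.8,30],0]
  ]
}}

```text
clock: 2.62
tcp_pos: [0.4603, -0.0984, 0.0269]
orientation: [-2.514, -1.877, 0.009]
contact_force: [-0.3, 0.3, -0.2]
grip_width: 0.0131
```

```bash
cat > look.py <<'E'
import sys,pickle,cv2
from bench import imaging,r
n=sys.argv[1]; w=imaging.grab_frame(sys.argv[2] if len(sys.argv)>2 else "wrist"); pickle.dump(w,open(n+".pkl","wb"))
cv2.imwrite(f"pics/{n}.png",cv2.resize(w["frame"],(800,600),interpolation=cv2.INTER_CUBIC))
o=r.get_obs(); print(o["clock"],o["tcp_pos"],o["orientation"],o["contact_force"],w["T"].round(4).tolist())
E
python3 look.py w2
```

```text
2.6667 [ 0.4618183  -0.09823705  0.02894558] [-2.5150894  -1.87815198  0.00620461] [0.38169755 0.50099845 1.24033254] [[0.9584, 0.2689, 0.0959, 0.4844], [-0.2854, 0.9109, 0.2979, -0.0227], [-0.0073, -0.3129, 0.9498, 0.1556], [0.0, 0.0, 0.0, 1.0]]
```

View pics/w2.png

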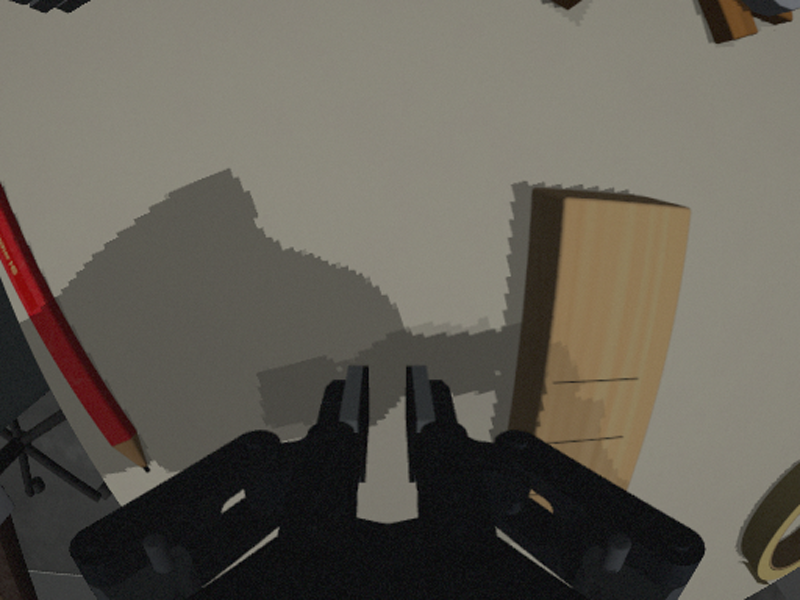

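Request:
{"name": "apply_moves", "arguments": {
  "moves": [
    [[0,0.6,0.6],0],
    [[0,1.3,0.6],0],
    [[0,2.0,0.6],0],
    [[0,2.5,0.6],0],
    [[0,3.0,0.6],0],
    [[0,3.5,0.6],0],
    [[0,4.0,0.6],0],
    [[0,4.4,0.6],0],
    [[0,4.7,0.6],0],
    [[0,4.7,0.6],0]
  ]
}}

```text
clock: 3.5
tcp_pos: [0.51, -0.1103, 0.0243]
orientation: [2.515, 1.882, 0.001]
contact_force: [-0.2, -0.0, -0.6]
grip_width: 0.0128
```

```bash
python3 look.py w3; cat > blank.py <<'E'
import sys,pickle
from h import *
f=pickle.load(open(sys.argv[1]+".pkl","rb")); fish=len(sys.argv)<3
hsv=cv2.cvtColor(f["frame"],cv2.COLOR_BGR2HSV)
m=cv2.inRange(hsv,(10,70,110),(22,170,255))
n,lab,st,ce=cv2.connectedComponentsWithStats(m)
for i in range(1,n):
    if st[i,4]>250:
        k=cv2.findContours((lab==i).astype(np.uint8),0,2)[0][0].reshape(-1,2)
        P=onz(f,k,.032,fish)[:,:2].astype(np.float32)*1000
        b=cv2.minAreaRect(P); print(st[i].tolist(),np.round(b[0],1),np.round(b[1],1),round(b[2],2)); 
        if min(b[1])>35 and max(b[1])<150: print(cv2.boxPoints(b).round(1).tolist())
E
python3 blank.py w3
```

```text
3.55 [ 0.5096349  -0.11019522  0.02425867] [2.51531991e+00 1.88189086e+00 6.94311041e-04] [-0.07483806 -0.10842715 -0.13766681] [[0.959, 0.2696, 0.0875, 0.5329], [-0.2834, 0.9115, 0.2981, -0.0346], [0.0007, -0.3107, 0.9505, 0.1532], [0.0, 0.0, 0.0, 1.0]]
[293, 130, 101, 163, 11316] [558.5 -99.5] [83.8 44.1] 73.56
[[525.4000244140625, -133.39999389648438], [567.7999877929688, -145.89999389648438], [591.5, -65.5], [549.0999755859375, -53.0]]
```

View pics/w3.png

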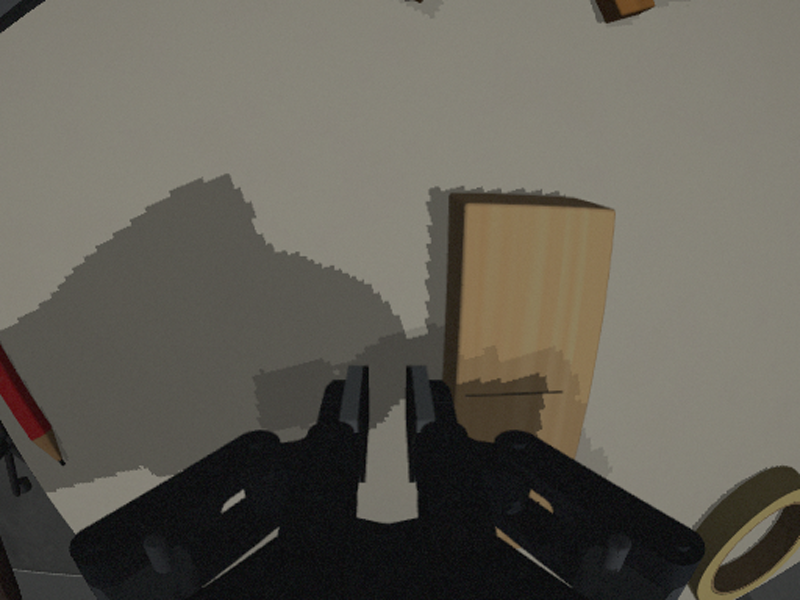

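Sideways push worked: the blank moved about 22 mm right, heading unchanged (front corner edge px 465–613, 205). I'll push 3 mm more, back off, rise and measure blank and jig in one view.

Request:
{"name": "apply_moves", "arguments": {
  "moves": [
    [[0,0.3,0],0],
    [[0,0.3,0],0],
    [[0,-1.5,0],0],
    [[0,-1.5,-4],0],
    [[0,-1.5,-8],0],
    [[1,0,-12],0],
    [[2,2,-16],0],
    [[3,4,-20],0],
    [[3,4.6,-23],0],
    [[3,4.6,-23],0]
  ]
}}

```text
clock: 4.38
tcp_pos: [0.568, -0.0936, 0.2627]
orientation: [2.507, 1.877, 0.017]
contact_force: [2.3, -0.4, 1.0]
grip_width: 0.0127
```

```bash
python3 look.py w4;python3 blank.py w4
```

```text
4.4333 [ 0.56537193 -0.0939829   0.25889131] [2.51004235 1.87863606 0.01067645] [-1.33046396  0.10080668 -0.50684749] [[0.9591, 0.2731, 0.0741, 0.589], [-0.2826, 0.9113, 0.2993, -0.0177], [0.0143, -0.308, 0.9513, 0.3918], [0.0, 0.0, 0.0, 1.0]]
[408, 0, 26, 67, 349] [847.1  17.2] [94.8 26.9] 88.6
[200, 25, 17, 57, 587] [565.1  48.2] [70.3 19.2] 73.34
[422, 70, 52, 18, 407] [882.2 -52.1] [ 17.3 102.9] 88.05
[222, 136, 36, 97, 2813] [ 553.9 -122.1] [128.1  44.2] 73.58
[[514.7000122070312, -177.3000030517578], [557.0, -189.8000030517578], [593.2000122070312, -66.9000015258789], [550.9000244140625, -54.400001525878906]]
```

View pics/w4.png

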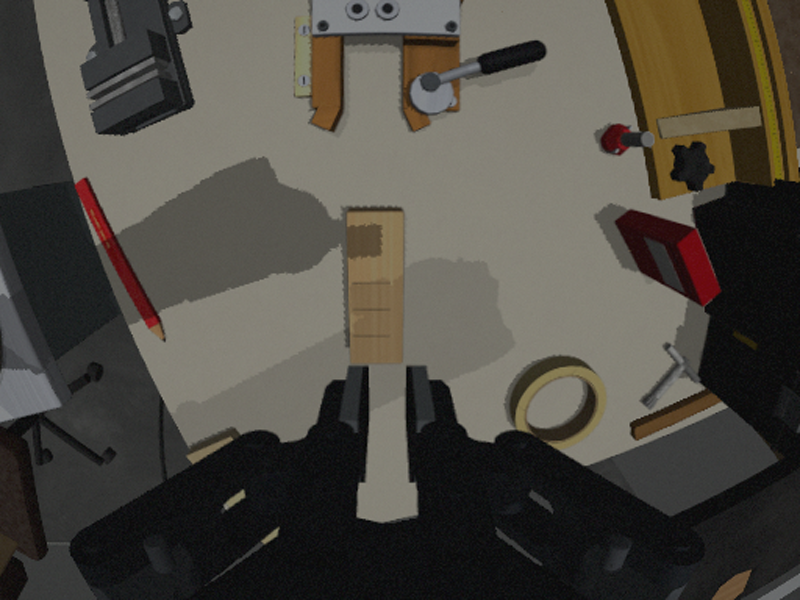

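```bash
python3 - <<'E'
from h import *
import pickle
f=pickle.load(open("w4.pkl","rb")); im=f["frame"]; s=.64
hsv=cv2.cvtColor(im,cv2.COLOR_BGR2HSV)
# channel inner edges: orange->grey transitions per row
o=cv2.inRange(hsv,(5,110,50),(22,255,255))
L=[];R=[]
for v in range(30,66,2):
    row=o[v]; a=[x for x in range(200,240) if row[x]]; b=[x for x in range(240,285) if row[x]]
    if a: L.append((max(a)+.5,v))
    if b: R.append((min(b)-.5,v))
l=onz(f,L,.036,True)[:,:2]; r=onz(f,R,.013,True)[:,:2]; r0=onz(f,R,0,True)[:,:2]
def fit(p): 
    vx,vy,x,y=cv2.fitLine((p*1000).astype(np.float32),cv2.DIST_HUBER,0,.01,.01).ravel(); 
    if vy<0: vx,vy=-vx,-vy
    return np.degrees(np.arctan2(vy,vx)),(x/1000,y/1000)
print(L,R);
for n,p in(("l",l),("r",r),("r0",r0)): print(n,fit(p))
B=onz(f,np.array([(313,36),(461,37)])*s,.046,True); print("B",B)
a=np.radians(74.0); u=np.array([np.cos(a),np.sin(a)]); v=np.array([-u[1],u[0]])
piv=onz(f,np.array([(430,82)])*s,.045,True)[0,:2]
c=np.array([.5539,-.1221])
print("u,v coords rel blank: l,r",[(((q-c)@u).mean().round(4),((q-c)@v)[[0,-1]].round(4)) for q in(l,r)],"piv",(piv-c)@u,(piv-c)@v,"B",(B[:,:2]-c)@u,(B[:,:2]-c)@v, piv)
g=onz(f,np.array([(482,66),(544,48)])*s,.038,True); print(g)
E
```

```text
[(217.5, 30), (217.5, 32), (218.5, 34), (217.5, 36), (217.5, 38), (217.5, 40), (217.5, 42), (217.5, 44), (217.5, 46), (217.5, 48), (219.5, 50), (217.5, 52), (218.5, 54), (218.5, 56), (217.5, 58), (217.5, 60), (217.5, 62), (217.5, 64)] [(257.5, 30), (257.5, 32), (257.5, 34), (257.5, 36), (257.5, 38), (257.5, 40), (257.5, 42), (257.5, 44), (257.5, 46), (257.5, 48), (257.5, 50), (257.5, 52), (257.5, 54), (257.5, 56), (257.5, 58), (257.5, 60), (257.5, 62), (257.5, 64)]
l (np.float32(73.632225), (np.float32(0.5776224), np.float32(0.049508512)))
r (np.float32(73.56116), (np.float32(0.6248467), np.float32(0.040316314)))
r0 (np.float32(73.561745), (np.float32(0.62607694), np.float32(0.042308524)))
B [[0.56762335 0.08298224 0.046     ]
 [0.6717968  0.05191266 0.046     ]]
u,v coords rel blank: l,r [(np.float64(0.1724), array([0.0244, 0.0246])), (np.float64(0.1757), array([-0.0236, -0.0233]))] piv 0.16381191702988382 -0.04208612359545633 B [0.20092037 0.19976847] [ 0.0433366  -0.06536529] [0.63950846 0.02376561]
[[0.68277663 0.0274809  0.038     ]
 [0.7364828  0.03214806 0.038     ]]
```

Jig heading is 73.6° and blank heading 73.6°. The blank is about 1.6 mm off the centre line, well inside the mouth, with about 168 mm to go. Next I go down behind the trailing end.

Request:
{"name": "apply_moves", "arguments": {
  "moves": [
    [[-4,0,0],0],
    [[-8,0,0],0],
    [[-12,0,3],0],
    [[-12.7,0,7],0],
    [[-12.7,0,11],0],
    [[-12.7,0,15],0],
    [[-12.7,0,19],0],
    [[-12.7,0,22],0],
    [[-12.7,0,23.2],0],
    [[-12.7,0,23.2],0]
  ]
}}

```text
clock: 5.27
tcp_pos: [0.523, -0.2152, 0.0189]
orientation: [-2.51, -1.879, 0.006]
contact_force: [0.1, 0.0, -0.2]
grip_width: 0.0127
```

```bash
python3 look.py w5;python3 blank.py w5
```

```text
5.3167 [ 0.5248824  -0.21563037  0.02128377] [-2.51276847 -1.88125687  0.00252483] [0.20112954 0.34549426 0.86108379] [[0.9592, 0.2667, 0.0943, 0.5467], [-0.2828, 0.9124, 0.2959, -0.1397], [-0.0072, -0.3105, 0.9505, 0.1478], [0.0, 0.0, 0.0, 1.0]]
[199, 0, 116, 209, 22581] [ 548.6 -142.8] [85.8 44.4] 73.57
[[515.2000122070312, -177.60000610351562], [557.7999877929688, -190.1999969482422], [582.0999755859375, -107.9000015258789], [539.4000244140625, -95.4000015258789]]
[12, 327, 47, 52, 665] [ 354.3 -255.1] [34.8 54.6] 11.31
```

Request:
{"name": "apply_moves", "arguments": {
  "moves": [
    [[1,0,0],0],
    [[1.9,0,0],0],
    [[2.5,0,0],0],
    [[3.2,0,0],0],
    [[3.9,0,0],0],
    [[4.6,0,0],0],
    [[5.3,0,0],0],
    [[6,0,0],0],
    [[6.7,0,0],0],
    [[7.3,0,0],0]
  ]
}}

```text
clock: 6.15
tcp_pos: [0.5468, -0.1453, 0.0222]
orientation: [-2.515, -1.882, -0.0]
contact_force: [0.1, -0.6, 1.1]
grip_width: 0.0129
```

```bash
python3 look.py w6;python3 blank.py w6
```

```text
6.2 [ 0.54725988 -0.14367308  0.022337  ] [-2.51304773e+00 -1.88413346e+00 -1.82261205e-03] [-0.66055977  1.09512052 -0.02239625] [[0.9591, 0.2689, 0.0881, 0.5697], [-0.283, 0.9116, 0.2981, -0.0695], [-0.0002, -0.3108, 0.9505, 0.1511], [0.0, 0.0, 0.0, 1.0]]
[188, 0, 113, 248, 22647] [564.8 -80.8] [107.1  44.4] 73.37
[[528.2000122070312, -125.80000305175781], [570.7000122070312, -138.5], [601.4000244140625, -35.900001525878906], [558.7999877929688, -23.200000762939453]]
```

View pics/w6.png

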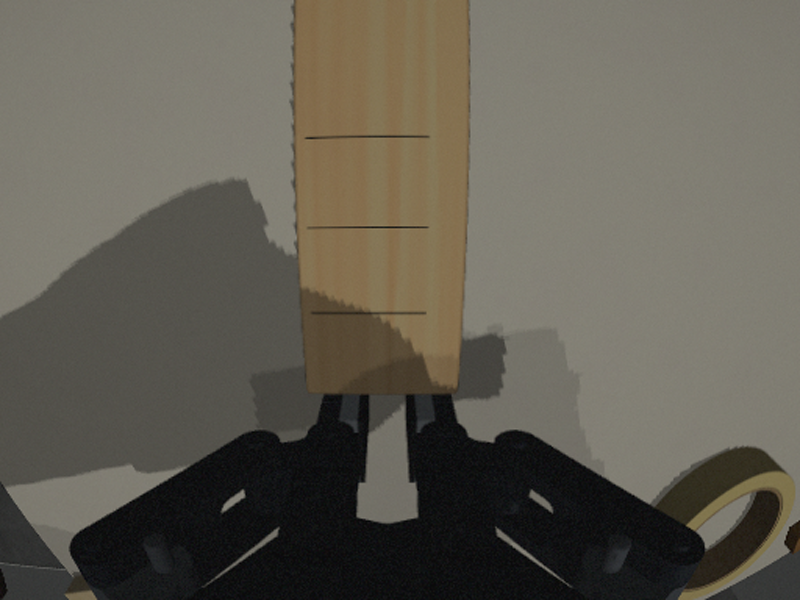

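Fingers are flat on the trailing end (px 307–457, 393), and the blank is aligned to the channel within about 0.5 mm. Pushing on through the mouth.

Request:
{"name": "apply_moves", "arguments": {
  "moves": [
    [[0.5,0,0],0],
    [[1.1,0,0],0],
    [[1.7,0,0],0],
    [[2.3,0,0],0],
    [[2.9,0,0],0],
    [[3.5,0,0],0],
    [[4.1,0,0],0],
    [[4.7,0,0],0],
    [[5.3,0,0],0],
    [[5.9,0,0],0]
  ]
}}

```text
clock: 7.03
tcp_pos: [0.5634, -0.0889, 0.0223]
orientation: [-2.515, -1.882, -0.0]
contact_force: [-0.4, -0.5, -0.3]
grip_width: 0.0128
```

```bash
python3 look.py w7;python3 blank.py w7
```

```text
7.0833 [ 0.56391551 -0.08728687  0.0224604 ] [-2.51347893e+00 -1.88399375e+00 -1.97938254e-03] [ 0.59489965  1.80205787 -0.57896784] [[0.959, 0.2692, 0.0881, 0.5863], [-0.2832, 0.9115, 0.2982, -0.0132], [-0.0001, -0.311, 0.9504, 0.1512], [0.0, 0.0, 0.0, 1.0]]
[188, 0, 113, 247, 22628] [581.5 -24.3] [106.7  44.4] 73.35
[[545.0, -69.0], [587.5, -81.69999694824219], [618.0, 20.5], [575.5, 33.20000076293945]]
[130, 22, 44, 34, 610] [556.7  24.5] [15.8 14.5] 49.42
[303, 26, 25, 36, 325] [618.4   1.3] [ 6.3 14.9] 6.21
```

Request:
{"name": "apply_moves", "arguments": {
  "moves": [
    [[0.5,0,0],0],
    [[1.0,0,0],0],
    [[1.5,0,0],0],
    [[2.0,0,0],0],
    [[2.5,0,0],0],
    [[3.0,0,0],0],
    [[3.5,0,0],0],
    [[4.0,0,0],0],
    [[4.4,0,0],0],
    [[4.7,0,0],0]
  ]
}}

```text
clock: 7.92
tcp_pos: [0.5767, -0.0437, 0.0223]
orientation: [-2.515, -1.883, -0.0]
contact_force: [0.6, -0.9, -0.2]
grip_width: 0.0124
```

Request:
{"name": "apply_moves", "arguments": {
  "moves": [
    [[0.1,0,0],0],
    [[0.2,0,0],0],
    [[0.3,0,0],0],
    [[0.4,0,0],0]
  ]
}}

```text
clock: 8.25
tcp_pos: [0.5776, -0.0409, 0.0223]
orientation: [2.516, 1.881, -0.0]
contact_force: [-0.4, -0.8, -0.1]
grip_width: 0.0128
```

Request:
{"name": "apply_moves", "arguments": {
  "moves": [
    [[0.1,0,0],0],
    [[0.2,0,0],0],
    [[0.3,0,0],0],
    [[0.4,0,0],0],
    [[0.5,0,0],0]
  ]
}}

```text
clock: 8.67
tcp_pos: [0.579, -0.0358, 0.0223]
orientation: [2.515, 1.882, -0.0]
contact_force: [-0.7, -1.0, 0.7]
grip_width: 0.0132
```

Request:
{"name": "apply_moves", "arguments": {
  "moves": [
    [[0.1,0,0],0],
    [[0.2,0,0],0],
    [[0.2,0,0],0]
  ]
}}

```text
clock: 8.92
tcp_pos: [0.5797, -0.0335, 0.0223]
orientation: [-2.515, -1.883, -0.0]
contact_force: [-0.3, -0.4, -0.1]
grip_width: 0.0128
```

Request:
{"name": "apply_moves", "arguments": {
  "moves": [
    [[0.1,0,0],0],
    [[0.2,0,0],0],
    [[0.2,0,0],0]
  ]
}}

```text
clock: 9.17
tcp_pos: [0.5803, -0.0317, 0.0223]
orientation: [-2.515, -1.882, -0.0]
contact_force: [0.2, -0.5, 0.2]
grip_width: 0.0128
```

Request:
{"name": "apply_moves", "arguments": {
  "moves": [
    [[0.1,0,0],0],
    [[0.2,0,0],0],
    [[0.2,0,0],0]
  ]
}}

```text
clock: 9.42
tcp_pos: [0.5803, -0.0315, 0.0223]
orientation: [2.516, 1.88, -0.003]
contact_force: [-2.3, -4.0, 2.3]
grip_width: 0.0128
```

Request:
{"name": "apply_moves", "arguments": {
  "moves": [
    [[0.1,0,0],0],
    [[0.2,0,0],0],
    [[0.2,0,0],0]
  ]
}}

```text
clock: 9.67
tcp_pos: [0.5803, -0.0314, 0.0223]
orientation: [2.516, 1.878, -0.007]
contact_force: [-3.8, -9.1, 6.6]
grip_width: 0.0128
```

```bash
python3 look.py w8;python3 blank.py w8
```

```text
9.7167 [ 0.58031932 -0.03140968  0.02229771] [ 2.51610497  1.87818576 -0.00655747] [-3.5580763  -7.79566391  5.49451605] [[0.9584, 0.2705, 0.0911, 0.6037], [-0.2854, 0.9096, 0.3018, 0.0448], [-0.0012, -0.3152, 0.949, 0.1508], [0.0, 0.0, 0.0, 1.0]]
[187, 23, 151, 225, 20665] [605.2  25.3] [96.4 61.9] 74.15
[[562.2999877929688, -12.600000381469727], [621.7999877929688, -29.600000381469727], [648.2000122070312, 63.20000076293945], [588.5999755859375, 80.0999984741211]]
[128, 29, 53, 154, 4995] [565.7  53.1] [65.2 20.2] 75.26
[312, 46, 57, 54, 1833] [642.8  43.8] [22.2 23.9] 72.46
```

View pics/w8.png

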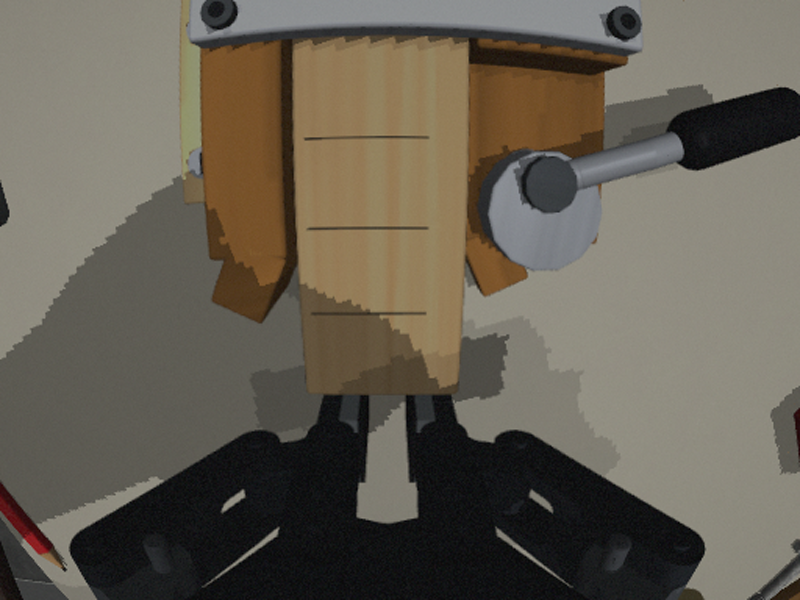

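Blank is between the cheeks under the bridge, trailing end at row 393. The force builds with no further motion, so I'll check the distance to the bridge edge (should be 96 mm) and the pivot position.

```bash
python3 - <<'E'
from h import *
import pickle
f=pickle.load(open("w8.pkl","rb")); s=.64
u=np.array([.2823,.9593]);v=np.array([-.9593,.2823])
P=lambda px,z:onz(f,np.array([px])*s,z,True)[0,:2]
t=P((382,394),.032)
for n,p in dict(bridge_top=P((400,36),.046),bridge_bot=P((400,42),.036),bridgeL=P((192,44),.046),bridgeR=P((641,52),.036),piv=P((550,183),.045),mouthL=P((262,322),.036),mouthR=P((485,296),.013),grip0=P((680,140),.038),gripmid=P((790,115),.038)).items(): print(n,p.round(4),((p-t)@u).round(4),((p-t)@v).round(4))
print(t)
E
```

```text
bridge_top [0.6139 0.0691] 0.0951 -0.0046
bridge_bot [0.6145 0.0699] 0.0961 -0.0049
bridgeL [0.568  0.0845] 0.0969 0.0438
bridgeR [0.6777 0.0554] 0.1 -0.0696
piv [0.6386 0.0277] 0.0624 -0.04
mouthL [0.5584 0.0115] 0.0242 0.0324
mouthR [ 0.6206 -0.0071] 0.024 -0.0326
grip0 [0.6828 0.0299] 0.0769 -0.0818
gripmid [0.7327 0.0312] 0.0923 -0.1293
[ 0.58263727 -0.02086766]
```

Home confirmed: bridge edge is 95–96 mm and mouth 24 mm ahead of the trailing end, as they must be. Next, find the obstacles near the lever's sweep.

```bash
python3 - <<'E'
from h import *
import pickle
f=pickle.load(open("w4.pkl","rb")); s=.64
P=lambda px,z:onz(f,np.array([px])*s,z,True)[0,:2].round(3)
for n,px,z in [("bit base",(610,150),0),("bit",(612,138),.02),("bit shank",(648,140),.062),("packet base near",(632,215),0.0),("packet top a",(616,212),.105),("packet top b",(628,208),.105),("packet top c",(720,293),.105),("tray corner",(652,196),0.03),("tray corner up",(606,0),.03),("tape",(557,400),.024),("grip end",(545,48),.038)]: print(n,P(px,z))
a=np.radians(73.6);O=np.array([.6052,.0558]);u=np.array([np.cos(a),np.sin(a)]);v=np.array([-u[1],u[0]])
piv=O-.018*u-.044*v; print("piv",piv)
for q in (0.17,.5,.9,1.25,1.35):
    t=a-np.pi/3-q; e=np.array([np.cos(t),np.sin(t)]); n=np.array([-e[1],e[0]]) # n: ccw side
    print(q,np.degrees(t).round(1),"grip70",(piv+.07*e).round(4),"tcp at contact",(piv+.07*e+.0195*n).round(4),"toolx heading",np.degrees(t+np.pi/2).round(1))
E
```

```text
bit base [ 0.791 -0.064]
bit [ 0.786 -0.052]
bit shank [ 0.796 -0.055]
packet base near [ 0.803 -0.128]
packet top a [ 0.733 -0.093]
packet top b [ 0.743 -0.093]
packet top c [ 0.822 -0.18 ]
tray corner [ 0.81  -0.108]
tray corner up [0.811 0.067]
tape [ 0.689 -0.279]
grip end [0.737 0.032]
piv [0.64232767 0.02610932]
0.17 3.9 grip70 [0.7122 0.0308] tcp at contact [0.7109 0.0503] toolx heading 93.9
0.5 -15.0 grip70 [0.7099 0.0079] tcp at contact [0.715  0.0268] toolx heading 75.0
0.9 -38.0 grip70 [ 0.6975 -0.017 ] tcp at contact [ 0.7095 -0.0016] toolx heading 52.0
1.25 -58.0 grip70 [ 0.6794 -0.0333] tcp at contact [ 0.6959 -0.0229] toolx heading 32.0
1.35 -63.7 grip70 [ 0.6733 -0.0367] tcp at contact [ 0.6908 -0.028 ] toolx heading 26.3
```

Request:
{"name": "apply_moves", "arguments": {
  "moves": [
    [[-1.5,0,0],0],
    [[-2.5,0,-2],0],
    [[-2.5,0,-6],0],
    [[-2,2,-10],0],
    [[0,5,-13],-0.1],
    [[3,7.5,-13],-0.2],
    [[6,9,-13],-0.3],
    [[9,9.8,-13],-0.35],
    [[12,9.8,-13],-0.35],
    [[12.8,9.8,-13],-0.35]
  ],
  "claw": 0
}}

```text
clock: 10.55
tcp_pos: [0.712, 0.0751, 0.1524]
orientation: [-2.14, -2.296, -0.008]
contact_force: [-1.3, 0.8, 0.5]
grip_width: -0.0001
```

Request:
{"name": "apply_moves", "arguments": {
  "moves": [
    [[0,0,0],0],
    [[0,0,0],0],
    [[0,0,0],0]
  ]
}}

```text
clock: 10.8
tcp_pos: [0.7112, 0.0648, 0.152]
orientation: [2.151, 2.289, -0.002]
contact_force: [-0.5, 0.1, -0.4]
grip_width: 0.0
```

```bash
python3 look.py w9
```

```text
10.85 [0.71122393 0.06442474 0.15212654] [ 2.15155306e+00  2.28797606e+00 -2.18429454e-03] [-0.0961506   0.14499708 -0.44259626] [[0.9981, -0.0581, -0.0182, 0.7067], [0.0609, 0.9482, 0.3118, 0.1439], [-0.0008, -0.3124, 0.95, 0.2807], [0.0, 0.0, 0.0, 1.0]]
```

View pics/w9.png

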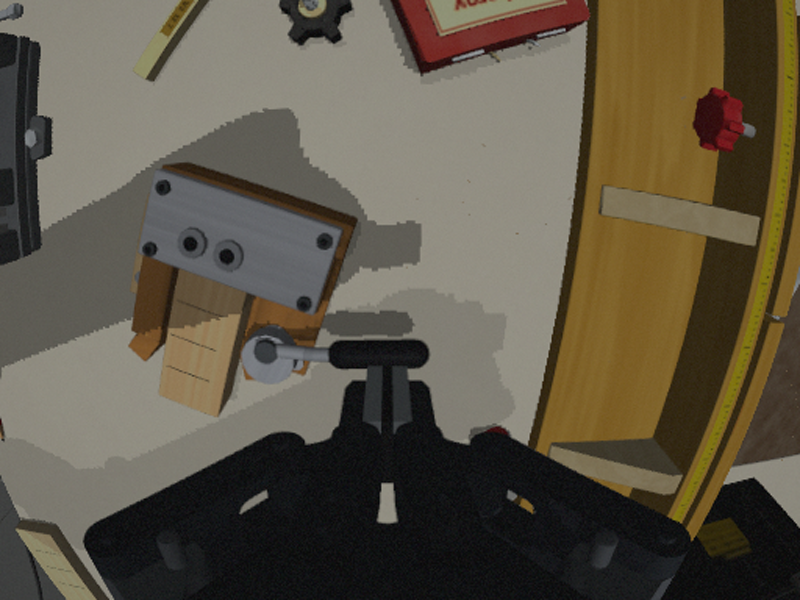

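```bash
python3 - <<'E'
from h import *
import pickle
f=pickle.load(open("w9.pkl","rb")); s=.64
P=lambda px,z:onz(f,np.array([px])*s,z,True)[0,:2].round(4)
for n,px,z in [("g0",(333,354),.038),("g1",(428,353),.038),("gtop",(380,340),.042),("piv",(265,351),.045),("bridge corner near",(303,312),.046),("bridge far",(356,220),.046),("tray edge",(545,430),.04)]: print(n,P(px,z))
E
```

```text
g0 [0.6826 0.0287]
g1 [0.7373 0.0327]
gtop [0.7092 0.041 ]
piv [0.6439 0.0308]
bridge corner near [0.6664 0.0564]
bridge far [0.6932 0.1079]
tray edge [ 0.8194 -0.0184]
```

The lever grip is at px (333–428, 353), on a line at about y = 0.031; the fingers will come down about 13 mm on its +y side, clear of the bridge.

Request:
{"name": "apply_moves", "arguments": {
  "moves": [
    [[0,0,3],0],
    [[0,0,6],0],
    [[0,0,9],0],
    [[0,0,11],0],
    [[0,0,11.8],0],
    [[0,0,11.8],0],
    [[0,0,11.8],0]
  ]
}}

```text
clock: 11.43
tcp_pos: [0.7119, 0.066, 0.0351]
orientation: [2.15, 2.289, 0.001]
contact_force: [-0.9, -0.6, 0.6]
grip_width: 0.0001
```

```bash
cat > arc.py <<'E'
import numpy as np,sys
from bench import r
from scipy.spatial.transform import Rotation as R
o=r.get_obs();p=o["tcp_pos"][:2];X=R.from_rotvec(o["orientation"]).as_matrix()
a=np.radians(73.6);piv=np.array([.6423,.0275]);h=np.arctan2(X[1,0],X[0,0])
print(p,np.degrees(h),o["contact_force"])
for q in np.arange(float(sys.argv[1]),float(sys.argv[2])+.01,float(sys.argv[3])):
    t=a-np.pi/3-q; e=np.array([np.cos(t),np.sin(t)]); n=np.array([-e[1],e[0]])
    d=piv+.071*e+.0195*n-p
    print(round(q,2),(d@X[:2,:2]*100).round(1),round(h-t-np.pi/2,2))
E
python3 arc.py 0.1 1.5 0.1
```

```text
[0.71188346 0.06604508] 93.58991591880067 [-0.88556128 -0.59769141  0.56977772]
0.1 [-0.9 -0.3] -0.07
0.2 [-1.6 -0. ] 0.03
0.3 [-2.4  0.1] 0.13
0.4 [-3.1  0.2] 0.23
0.5 [-3.8  0.2] 0.33
0.6 [-4.6  0.1] 0.43
0.7 [-5.3 -0.1] 0.53
0.8 [-6.  -0.3] 0.63
0.9 [-6.7 -0.6] 0.73
1.0 [-7.3 -0.9] 0.83
1.1 [-7.9 -1.4] 0.93
1.2 [-8.5 -1.8] 1.03
1.3 [-9.  -2.4] 1.13
1.4 [-9.4 -2.9] 1.23
1.5 [-9.8 -3.6] 1.33
```

Request:
{"name": "apply_moves", "arguments": {
  "moves": [
    [[-0.9,0,0],0],
    [[-1.6,0,0],0.03],
    [[-2.0,0.1,0],0.08],
    [[-2.4,0.1,0],0.13],
    [[-2.8,0.2,0],0.18],
    [[-3.1,0.2,0],0.23],
    [[-3.5,0.2,0],0.28],
    [[-3.8,0.2,0],0.33],
    [[-4.2,0.2,0],0.38],
    [[-4.6,0.1,0],0.43]
  ]
}}

```text
clock: 12.27
tcp_pos: [0.7175, 0.0215, 0.0365]
orientation: [2.591, 1.774, 0.008]
contact_force: [2.5, 2.0, -0.1]
grip_width: -0.0001
```

```bash
python3 arc.py 0.5 1.5 0.1
```

```text
[0.71749868 0.0214562 ] 68.7997703769757 [ 2.4791521   2.02497819 -0.08845249]
0.5 [ 0.5 -0.4] -0.11
0.6 [-0.2 -0.1] -0.01
0.7 [-0.9  0. ] 0.09
0.8 [-1.6  0.1] 0.19
0.9 [-2.3  0.1] 0.29
1.0 [-3.1  0.1] 0.39
1.1 [-3.8 -0.1] 0.49
1.2 [-4.5 -0.3] 0.59
1.3 [-5.2 -0.5] 0.69
1.4 [-5.8 -0.9] 0.79
1.5 [-6.5 -1.3] 0.89
```

Request:
{"name": "apply_moves", "arguments": {
  "moves": [
    [[-0.4,0,0],0.05],
    [[-0.8,0,0],0.1],
    [[-1.2,0.1,0],0.15],
    [[-1.5,0.1,0],0.2],
    [[-1.9,0.1,0],0.25],
    [[-2.2,0.1,0],0.29],
    [[-2.6,0.1,0],0.34],
    [[-3.0,0.1,0],0.39]
  ]
}}

```text
clock: 12.93
tcp_pos: [0.708, -0.0074, 0.0367]
orientation: [2.886, 1.238, 0.009]
contact_force: [2.2, 2.6, 0.6]
grip_width: 0.0001
```

```bash
python3 arc.py 0.9 1.5 0.05
```

```text
[ 0.7079692  -0.00737003] 46.438166309060115 [2.18708368 2.60770449 0.61568114]
0.9 [ 0.6 -0.3] -0.1
0.95 [ 0.3 -0.2] -0.05
1.0 [-0.1 -0.1] 0.0
1.05 [-0.4  0. ] 0.05
1.1 [-0.8  0.1] 0.1
1.15 [-1.1  0.2] 0.15
1.2 [-1.5  0.2] 0.2
1.25 [-1.9  0.2] 0.25
1.3 [-2.3  0.2] 0.3
1.35 [-2.6  0.2] 0.35
1.4 [-3.   0.1] 0.4
1.45 [-3.3  0.1] 0.45
1.5 [-3.7  0. ] 0.5
```

Request:
{"name": "apply_moves", "arguments": {
  "moves": [
    [[-0.2,0,0],0.03],
    [[-0.4,0,0],0.05],
    [[-0.6,0.1,0],0.08],
    [[-0.8,0.1,0],0.1],
    [[-0.8,0.1,0],0.1]
  ]
}}

```text
clock: 13.35
tcp_pos: [0.7012, -0.0142, 0.0349]
orientation: [2.944, 1.096, 0.002]
contact_force: [4.1, 0.3, 2.0]
grip_width: -0.0002
```

Request:
{"name": "apply_moves", "arguments": {
  "moves": [
    [[-0.2,0,0],0.03],
    [[-0.4,0,0],0.05],
    [[-0.4,0,0],0.05]
  ]
}}

```text
clock: 13.6
tcp_pos: [0.6979, -0.0168, 0.0344]
orientation: [2.97, 1.022, 0.001]
contact_force: [3.8, 0.6, 1.6]
grip_width: 0.0001
```

```bash
python3 arc.py 1.1 1.4 0.05
```

```text
[ 0.69785261 -0.01680174] 37.97532138408128 [3.82143469 0.57891857 1.57256603]
1.1 [0.6 0.1] -0.05
1.15 [0.3 0.2] 0.0
1.2 [-0.1  0.3] 0.05
1.25 [-0.5  0.4] 0.1
1.3 [-0.8  0.4] 0.15
1.35 [-1.2  0.4] 0.2
1.4 [-1.6  0.5] 0.25
```

Request:
{"name": "apply_moves", "arguments": {
  "moves": [
    [[-0.2,0.1,0],0.03],
    [[-0.3,0.1,0],0.05],
    [[-0.3,0.1,0],0.05]
  ]
}}

```text
clock: 13.85
tcp_pos: [0.6967, -0.0185, 0.0344]
orientation: [-2.995, -0.949, -0.003]
contact_force: [5.8, 1.4, 0.1]
grip_width: 0.0001
```

Request:
{"name": "apply_moves", "arguments": {
  "moves": [
    [[-0.1,0,0],0.02],
    [[-0.2,0,0],0.03],
    [[-0.2,0,0],0.03]
  ]
}}

```text
clock: 14.1
tcp_pos: [0.6958, -0.0197, 0.0344]
orientation: [3.008, 0.905, 0.005]
contact_force: [8.4, 2.0, -0.6]
grip_width: -0.0002
```

Request:
{"name": "apply_moves", "arguments": {
  "moves": [
    [[-0.1,0,0],0.01],
    [[-0.2,0,0],0.02],
    [[-0.2,0,0],0.02]
  ]
}}

```text
clock: 14.35
tcp_pos: [0.695, -0.0207, 0.0346]
orientation: [3.017, 0.875, 0.008]
contact_force: [10.5, 1.1, -3.9]
grip_width: -0.0001
```

Request:
{"name": "apply_moves", "arguments": {
  "moves": [
    [[-0.1,0,0],0],
    [[-0.1,0,0],0],
    [[-0.1,0,0],0]
  ]
}}

```text
clock: 14.6
tcp_pos: [0.6943, -0.0213, 0.0346]
orientation: [3.017, 0.875, 0.008]
contact_force: [11.3, 1.7, -3.0]
grip_width: 0.0
```

```bash
python3 arc.py 1.2 1.4 0.05
```

```text
[ 0.69427594 -0.02127544] 32.36699589423329 [11.31276775  1.74912894 -3.04243059]
1.2 [0.5 0.1] -0.04
1.25 [0.1 0.2] 0.01
1.3 [-0.2  0.3] 0.06
1.35 [-0.6  0.4] 0.11
1.4 [-1.   0.4] 0.16
```

Request:
{"name": "apply_moves", "arguments": {
  "moves": [
    [[-0.1,0,0],0.01],
    [[-0.2,0,0],0.02],
    [[-0.2,0,0],0.02]
  ]
}}

```text
clock: 14.85
tcp_pos: [0.6933, -0.0223, 0.0347]
orientation: [3.025, 0.845, 0.011]
contact_force: [13.1, 1.4, -5.0]
grip_width: 0.0002
```

```bash
python3 arc.py 1.2 1.4 0.05
```

```text
[ 0.69330345 -0.02225343] 31.199561168139592 [13.07159892  1.35754408 -4.96841983]
1.2 [0.6 0.1] -0.06
1.25 [0.3 0.2] -0.01
1.3 [-0.1  0.3] 0.04
1.35 [-0.5  0.3] 0.09
1.4 [-0.8  0.4] 0.14
```

Request:
{"name": "apply_moves", "arguments": {
  "moves": [
    [[0.5,0,0],0],
    [[1.5,0,0],0],
    [[3,0,0],0],
    [[3,0,-4],0],
    [[3,0,-8],0],
    [[3,0,-12],-0.1],
    [[0,0,-16],-0.2],
    [[-4,0,-20],-0.3],
    [[-8,0,-22],-0.4],
    [[-11,0,-23],-0.5]
  ]
}}

```text
clock: 15.68
tcp_pos: [0.6064, -0.0726, 0.2594]
orientation: [-2.717, -1.576, 0.001]
contact_force: [-0.4, -1.3, 0.6]
grip_width: -0.0
```

Request:
{"name": "apply_moves", "arguments": {
  "moves": [
    [[-2,0,0],-0.1],
    [[-3,1,0],-0.2],
    [[-3,1,0],-0.2],
    [[-3,1,0],-0.2],
    [[-3,1,0],-0.2]
  ]
}}

```text
clock: 16.1
tcp_pos: [0.6009, -0.1023, 0.2572]
orientation: [-2.552, -1.828, 0.001]
contact_force: [-0.4, 1.5, -1.6]
grip_width: 0.0002
```

```bash
python3 look.py w10; python3 blank.py w10
```

```text
16.15 [ 0.60106026 -0.1019805   0.25728272] [-2.55114101e+00 -1.82991224e+00  1.16093623e-03] [-1.3593329   0.98279115 -0.72616281] [[0.9464, 0.3063, 0.1025, 0.6273], [-0.323, 0.8999, 0.2931, -0.0277], [-0.0024, -0.3104, 0.9506, 0.3861], [0.0, 0.0, 0.0, 1.0]]
[386, 0, 27, 44, 284] [847.7  16.5] [24.8 60.3] 6.33
[418, 0, 32, 57, 367] [899.2   0. ] [29.9 83.1] 0.83
[187, 23, 41, 83, 2914] [594.8  26.6] [98.5 44.3] 73.63
[[559.7000122070312, -14.5], [602.0999755859375, -26.899999618530273], [629.9000244140625, 67.5999984741211], [587.4000244140625, 80.0]]
[168, 28, 19, 58, 617] [564.8  49.1] [71.8 20.6] 73.19
[404, 54, 71, 27, 766] [895.  -56.9] [ 26.9 127.3] 89.3
[442, 71, 18, 37, 284] [902.1 -87.2] [22.9 49.7] 0.89
[111, 284, 32, 21, 328] [ 350.2 -238.5] [60.9 20.7] 11.2
```

View pics/w10.png

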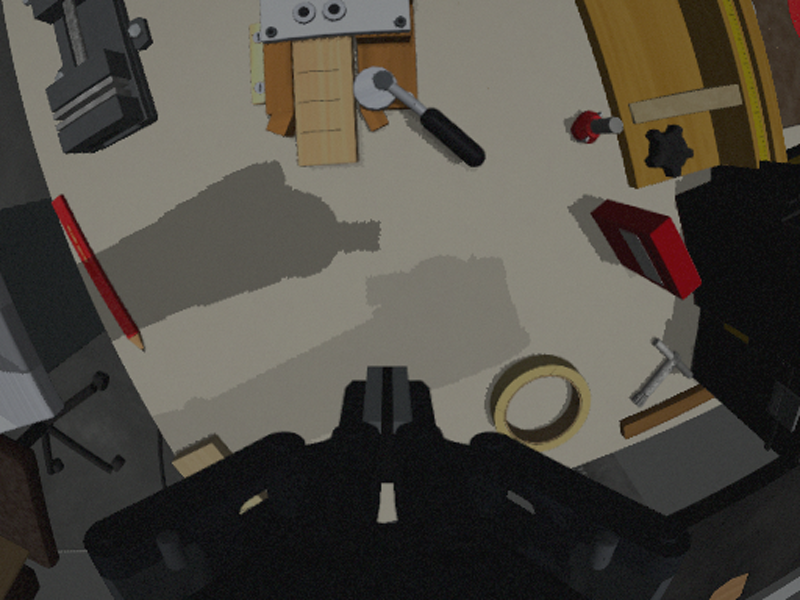

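The blank is home (trailing end px 297–355, 165), the cam disc touches it, and the lever has swung round to point at (480, 160). Bystanders look undisturbed.

```bash
python3 - <<'E'
from h import *
import pickle
from bench import r
f=pickle.load(open("w10.pkl","rb")); s=.64
P=lambda px,z:onz(f,np.array([px])*s,z,True)[0,:2]
d=P((475,157),.038)-P((428,116),.038); e=np.degrees(np.arctan2(d[1],d[0])); q=np.radians(13.6-e); print("lever",e,"q",q)
d=P((475,157),.038)-np.array([.6423,.0275]);print(np.radians(13.6)-np.arctan2(d[1],d[0]))
t=P((326,165),.032);b=P((335,38),.046);print((b-t)@np.array([.2823,.9593]))
if q>1.1: print(r.hand_in())
E
```

```text
lever -58.85368247031135 q 1.2645553143014316
1.2805538436203814
0.09486711549862542
the job is handed in; nothing more can be done
None
```

The maple blank is home against the end stop with the cam clamped on it, and the job is handed in. It took about 16 s of robot time.

- **Pushing:** I pushed the blank about 25 mm sideways onto the jig's centre line. I then pushed it from behind through the mouth until it stopped, with the contact force rising to about 10 N and no further motion. It was never squeezed or lifted.
- **Clamping:** I pushed the lever clockwise until it resisted with about 12 N at the grip, then drew the gripper clear.

My last checks, from the wrist camera after drawing back:

| Check | Measured | Expected |
|---|---|---|
| Trailing end to bridge edge | 95 mm | 96 mm |
| Lever angle | 1.26 to 1.28 rad | tight near 1.25 rad |

- **Before clamping:** the mouth was 24 mm ahead of the trailing end, as it should be.
- **Bystanders:** the ones in view looked undisturbed. I judged this by eye and did not measure them.
- **Disagreement:** the top and wrist cameras differed by about 4 mm on the blank's first position, so I worked from the wrist views after that.
- **Picture budget:** I viewed 11 pictures, one over the 10.

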